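# Sort returned garden-light parts

## Task

Sort the mixed garden-light parts on the bench. Nest the loose dark brown round shade in the round shade on the green pad, then the copper round shade on top of that one, and nest the brown square shade in the square shade on its green pad, each fully home and upright. The domed lamp head will not nest, so stand it upright in the blue crate; lay the ground spike flat in the yellow tray.

Things in the scene. Friction and masses are not known exactly. Their poses are not given: they have to be found in the camera images.
- brown_round: Loose round lamp shade, dark brown, 90 g, open rim up. 66 mm tall: tapered body, 32 mm across at the foot, 48 mm at z = 42 mm; above it a straight collar (z 42 to 66 mm), 58 mm outside, 52 mm inside: grip that. Nested in a round shade, the collar's ledge rests on the other's rim, foot 24 mm above the other's foot, 2 mm play. Origin: centre of the underside, z up the axis.
- copper_round: Loose round lamp shade of copper colour, otherwise the same shape as the brown round one: 66 mm tall, collar 58 mm outside over the top 24 mm, foot 32 mm; nests 24 mm above the shade under it. Origin: centre of the underside, z up the axis.
- brown_square: Loose square lamp shade, dark brown, 90 g, open rim up. 66 mm tall: tapered body, 28 mm square at the foot, 44 mm at z = 42 mm; above it a straight collar (z 42 to 66 mm), 54 mm square outside, 48 mm inside: grip its flats. Nested in a square shade, sides parallel, the foot is 24 mm above the other's foot, 2 mm play. Origin: centre of the underside, z up the axis. x, y square to its sides.
- domed_lamp: Loose closed lamp head, brown with a gold band, standing on its flat face: a solid cylinder 56 mm in diameter up to 46 mm, then a dome to 66 mm with a steel dot on top. About 150 g. Grip the straight part. Origin: centre of the underside, z up the axis.
- spike: Loose ground spike, brown plastic, lying flat, 60 g: a bar of 20 mm by 20 mm section and 116 mm long (x -75 to +41 mm) whose point steps down to x = +75 mm (150 mm over all). x runs along it to the point. Origin: underside, midway between its ends; the mass centre is about 12 mm from it towards -x.
- round_holder: Fixed round stack: a green round pad, 76 mm in diameter and 6 mm thick, carrying a fixed dark brown round shade like the loose ones, rim up (rim at 72 mm). Origin: centre of the pad's underside, z up. A round shade fully home in it has its own origin 30 mm above this one; a second one on top of that 54 mm.
- square_holder: Fixed square stack: a green square pad, 76 mm wide and 6 mm thick, carrying a fixed dark brown square shade like the loose one, rim up (rim at 72 mm), sides parallel to the pad's. Origin: centre of the pad's underside, z up, x and y square to the sides. A square shade fully home in it has its own origin 30 mm above this one.
- crate: Fixed blue open crate, 170 x 170 mm outside, 50 mm high, walls and floor 5 mm thick. Origin: centre of its underside, z up, x and y square to its sides.
- tray: Fixed yellow open tray, 210 mm long (x) and 100 mm wide (y) outside, 30 mm high, walls and floor 5 mm thick. Origin: centre of its underside, z up.
Not all that is in view belongs to the job. There is more than one size of the tray; the job needs the middle-sized.

How it is judged:
By the outcome, as a careful person would: the job done as asked, in the order asked, and still so for the second after the job is handed in, with the robot touching nothing.
It also fails if it takes over 125 s, if anything falls off the work surface, if the arm or the gripper's body presses on something with over 40 N, if the wrist force passes 120 N, or if a joint passes its speed limit or range.

## Robot

A 7-joint arm with a two-finger parallel gripper is mounted at the origin on the work surface. World frame = base frame: x ahead of the robot, y to its left, z up, the work surface at z = 0. Lengths are in m, angles in rad, forces in N, time in s.
With the tool pointing down it reaches from about 0.4 to 0.925 m from the base axis. Payload 5.6 kg.
Tool frame: the origin (TCP) lies between the finger pads; the fingertips stand 17 mm ahead of it and the grasp point (between the pads) lies 2 mm behind it; z points along the fingers, y is the line along which they close (so a half turn about z gives the same grasp; the last joint's range is limited). The gripper opens to 85 mm and grips with 20 to 120 N. Pads are 22 mm wide; open, the fingers measure 114 mm over their backs; the gripper's body (76 mm by 85 mm) begins 54 mm behind the grasp point. The pads swing forward as they close: fully open they stand 13 mm farther back than shut.
Start: joints at [-1.239, 0.468, -0.012, 1.603, 0.006, 1.071, -0.056], TCP at [0.238, 0.605, 0.248] pointing down, gripper open.
Joint ranges: [-2.53, 2.53], [-0.31, 2.02], [-1.57, 1.55], [0.28, 2.44], [-1.29, 4.43], [0.15, 1.84], [-2.92, 2.92]. Speed limits (rad/s): [2.57, 2.57, 3.14, 3.14, 3.14, 3.14, 3.14].

## Interface

Orientations are given as a rotation vector (axis times angle).
In Python, from station import * gives the robot as it stands.
- The arm moves only by the tool arm_command, never from a script. Its argument "series" is text: rows parted by semicolons, each of 6 numbers parted by spaces: the shift along the tool's x, y, z in m, then the turn, a rotation vector about the tool's x, y, z in rad. In form: tx ty tz ax ay az; .... A call has 1 to 20 rows; each row shifts and turns the commanded pose from where the row before left it, along the tool's axes as they then stand; what a row does not reach is not made up. A row lasts 1/12 s, in which the tool goes at most 41.7 mm and 7.16 degrees, less where a joint would pass 70% of its speed; a pose out of reach is approached as far as the arm can. A call is refused whole if a number of a shift passes 0.0417 or a number of a turn 0.125, either way. A call with a gripper value outside its range is refused whole. "fingers" is the closure in counts, from 0 (fully open) to 255 (shut), set as the call begins (left out, the last holds). The fingers move at their own pace and stop on an object; the grip force is fixed at half the most. Time passes only in rows, so rows that do not move let the fingers close. It gives the time, the measured TCP pose, the force, the opening and the grip force at its end, in the units of the state.
- observe(): the state, without advancing time (a new reading comes with each control period).
- grab_frame(name): name is "side" or "top"; returns a dict with "frame" (480x640x3 uint8, red, green, blue), "z_map" (480x640 float32, m along the optical axis (not along the pixel's ray), 0 where there is no reading), "mtx" (3x3 intrinsics, pixels), "rvec" (rotation vector, rad) and "tvec" (3), from world to camera coordinates, as OpenCV has them. Camera axes: x right, y down, z forward; pixel columns grow to the right and rows downward; lengths in m; the calibration is good to about 2 mm. A picture is of the moment at which its call begins.
- finish_job(): hands the job in; it is judged then, once.
The state is a dict: "t": time; "joint_positions": joint angles; "joint_velocities": joint speeds; "joint_torque": joint torques, N m; "tool_pos": TCP position; "tcp_rot": TCP orientation; "ft_force": force on the tool from outside, world axes, zero at the start; "wrist_torque": the same for the moment, N m; "width": finger opening in m; "gripper_force": force on a finger pad.
Only numpy, scipy, OpenCV 4.12 (cv2) and the standard library are available. Lean on these libraries where they do the work, as an engineer would, in place of code of your own. Each camera call takes 0.05 s, during which the arm holds its last target. There are 200 camera calls.

## Working session

There is one attempt and no reset: what is moved stays moved. The work goes in short steps, Python scripts to look and compute and a tool call to move; the robot and the scene stay as the last step left them, time stands still between calls to the robot, and variables do not carry over. Pictures are saved under pics/ and viewed, at most 14 in all, crops included, and the job is handed in when it is done.

Besides the shell and the picture viewer there is one more tool, called after "Emit:" in YAML: its name, and indented under it one key for each argument. arm_command: Moves the arm, as the interface text tells. Its arguments: {"type":"object","properties":{"series":{"type":"string"},"fingers":{"type":"number"}},"required":["series"]}

```bash
ls; mkdir -p pics; python3 - <<'E'
from station import *
import cv2, numpy as np
s=observe(); print({k:np.round(v,3).tolist() for k,v in s.items()})
for n in("top","side"):
    g=grab_frame(n); cv2.imwrite(f"pics/{n}0.png",g["frame"][:,:,::-1]); np.savez(f"{n}0.npz",**g)
    R=cv2.Rodrigues(g["rvec"])[0]; print(n,(-R.T@np.ravel(g["tvec"])).round(3),g["mtx"].round(1).tolist(),R.round(2).tolist())
E
```

```text
pics
{'t': 0.0, 'joint_positions': [-1.239, 0.468, -0.012, 1.604, 0.006, 1.071, -0.056], 'joint_velocities': [-0.0, -0.001, 0.001, 0.001, 0.001, -0.001, -0.0], 'joint_torque': [-0.0, -53.239, 0.021, -25.131, 0.011, 0.008, -0.0], 'tool_pos': [0.238, 0.604, 0.247], 'tcp_rot': [-0.585, -3.086, 0.003], 'ft_force': [-0.552, 0.028, -0.107], 'wrist_torque': [-0.007, -0.018, -0.009], 'gripper_force': 0.0, 'width': 0.085}
top [ 0.189 -0.095  1.445] [[515.6, 0.0, 319.7], [0.0, 515.6, 243.5], [0.0, 0.0, 1.0]] [[-0.01, -1.0, 0.01], [-0.98, 0.0, -0.18], [0.18, -0.01, -0.98]]
side [ 0.272 -1.208  1.06 ] [[559.6, 0.0, 323.4], [0.0, 559.6, 245.7], [0.0, 0.0, 1.0]] [[0.99, -0.15, 0.01], [-0.09, -0.67, -0.74], [0.12, 0.73, -0.68]]
```

View pics/top0.png

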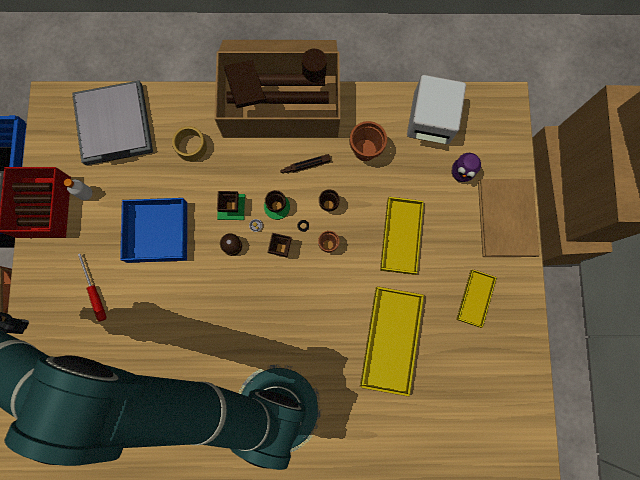

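View pics/side0.png

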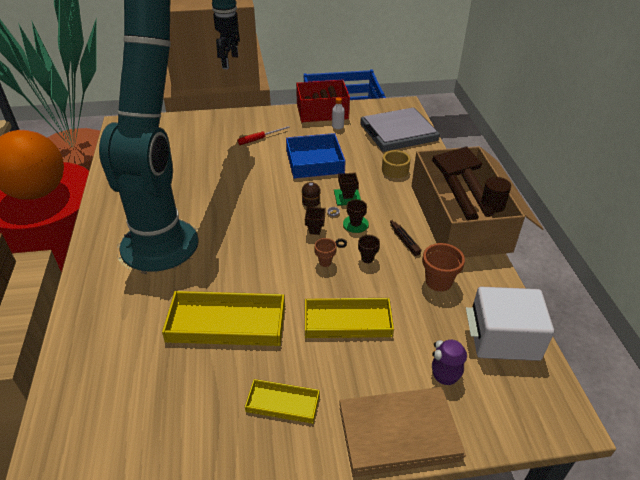

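The top view shows the square holder at (230,205), round holder (277,205), brown round (329,200), dome (231,243), brown square (280,245), copper (329,241), spike (305,164), crate (154,230) and middle tray (402,235). The side view confirms these positions: two rings lie at (334,212) and (341,243), and the middle tray is at (348,318).

```bash
cat > h.py <<'E'
import cv2, numpy as np
def load(n): return dict(np.load(n))
def cloud(g):
    z=g["z_map"]; v,u=np.mgrid[:480,:640]; K=g["mtx"]; R=cv2.Rodrigues(g["rvec"])[0]
    p=np.stack([(u-K[0,2])/K[0,0]*z,(v-K[1,2])/K[1,1]*z,z],-1)
    P=(p-np.ravel(g["tvec"]))@R; P[z==0]=np.nan; return P
def circ(p):
    A=np.c_[2*p,np.ones(len(p))]; s=np.linalg.lstsq(A,(p**2).sum(1),rcond=None)[0]
    return s[:2],np.sqrt(s[2]+s[:2]@s[:2])
E
python3 - <<'E'
from h import *
T=load("top0.npz");S=load("side0.npz")
PT,PS=cloud(T),cloud(S)
obj=dict(sqh=(230,203),rh=(277,203),br=(329,200),dome=(231,243),bs=(280,245),cu=(329,241),spike=(305,164),crate=(154,230),tray=(402,235))
for n,(u,v) in obj.items():
    r={'crate':45,'tray':45,'spike':28}.get(n,14)
    w=PT[v-r:v+r,u-r:u+r].reshape(-1,3); w=w[np.isfinite(w[:,0])]
    c=np.median(w[w[:,2]>0.01],0)[:2] 
    R={'crate':.14,'tray':.14,'spike':.1}.get(n,.05)
    print(n)
    for nm,P in(("top",PT),("side",PS)):
        q=P.reshape(-1,3); q=q[(np.hypot(*(q[:,:2]-c).T)<R)&(q[:,2]>0.008)]
        zt=np.percentile(q[:,2],97); t=q[q[:,2]>zt-0.008]
        rc=cv2.minAreaRect((t[:,:2]*1000).astype(np.float32)); 
        cc,rr=circ(t[:,:2])
        print(' ',nm,len(t),'zmax',zt.round(4),'rect',np.round(rc[0],1),np.round(rc[1],1),round(rc[2],1),'circ',cc.round(4),rr.round(4))
E
```

```text
sqh
  top 110 zmax 0.0748 rect [557.8 140. ] [55.1 55.1] 88.1 circ [0.5578 0.1389] 0.0293
  side 117 zmax 0.0739 rect [557.4 136.8] [63.7 55.8] 86.2 circ [0.5585 0.1372] 0.0294
rh
  top 82 zmax 0.0754 rect [557.7   7.9] [55.4 56.7] 82.3 circ [0.5575 0.0081] 0.0272
  side 101 zmax 0.0743 rect [558.5   8.4] [65.3 54.1] 78.1 circ [0.5587 0.0064] 0.0277
br
  top 72 zmax 0.0695 rect [ 561.5 -139.5] [55.4 56.3] 46.1 circ [ 0.5616 -0.1401] 0.0271
  side 118 zmax 0.0684 rect [ 562.  -142.6] [60.2 58.9] 18.2 circ [ 0.5627 -0.1424] 0.0273
dome
  top 149 zmax 0.0682 rect [443.6 132.7] [41.5 42.7] 79.7 circ [0.4438 0.1326] 0.0143
  side 90 zmax 0.0668 rect [444.2 127.3] [42.3 38.8] 21.4 circ [0.4431 0.1283] 0.0146
bs
  top 99 zmax 0.0693 rect [436.9  -3.7] [54.6 55.2] 77.4 circ [ 0.4366 -0.0039] 0.0294
  side 126 zmax 0.0675 rect [436.5  -5.5] [63.3 53.3] 81.4 circ [ 0.4374 -0.0061] 0.0293
cu
  top 76 zmax 0.07 rect [ 445.  -137.3] [55.8 54.7] 0.1 circ [ 0.4456 -0.1375] 0.0272
  side 116 zmax 0.0683 rect [ 447.1 -140.7] [61.1 55.3] 82.1 circ [ 0.446  -0.1405] 0.0273
spike
  top 80 zmax 0.1299 rect [770.3 -84. ] [92.1  5.6] 89.1 circ [ 0.7344 -0.0836] 0.0442
  side 79 zmax 0.1304 rect [771.1 -82.4] [91.7  9. ] 89.8 circ [ 0.7453 -0.084 ] 0.0361
crate
  top 469 zmax 0.0535 rect [485.  347.5] [171.5 172.8] 2.1 circ [0.4841 0.3474] 0.0951
  side 331 zmax 0.0519 rect [485.1 347.1] [171.6 182.3] 1.6 circ [0.4849 0.3442] 0.0949
tray
  top 361 zmax 0.0343 rect [ 469.8 -346.3] [100.8 210.9] 82.5 circ [ 0.4687 -0.3474] 0.0874
  side 620 zmax 0.0329 rect [ 471.1 -348.3] [106.  208.5] 82.4 circ [ 0.471 -0.349] 0.0823
```

```bash
python3 - <<'E'
from h import *
from scipy.optimize import least_squares
T=load("top0.npz");S=load("side0.npz")
C={"top":cloud(T),"side":cloud(S)}
for n,c,zr in(("bs",(.437,-.004),.066),("sqh",(.558,.139),.072)):
    for nm,P in C.items():
        q=P.reshape(-1,3); q=q[(np.hypot(*(q[:,:2]-c).T)<.045)&(q[:,2]>zr-.004)]
        best=None
        for a0 in np.radians([-30,-10,10,30]):
            def f(p):
                d=q[:,:2]-p[:2]; cs,sn=np.cos(p[2]),np.sin(p[2])
                return np.maximum(abs(d[:,0]*cs+d[:,1]*sn),abs(-d[:,0]*sn+d[:,1]*cs))-.0255
            r=least_squares(f,[*c,a0],loss="soft_l1",f_scale=.002,x_scale=[.01,.01,.1])
            if best is None or r.cost<best.cost: best=r
        print(n,nm,len(q),best.x[:2].round(4),np.degrees(best.x[2]).round(1),"rms",np.sqrt((best.fun**2).mean()).round(4),'medz',np.median(q[:,2]).round(4))
for nm,P in C.items():
    z0=P[...,2]; tb=z0[(abs(P[...,0]-.5)<.12)&(abs(P[...,1])<.2)]; print('table z',np.nanmedian(tb).round(4))
    q=P.reshape(-1,3); c=np.array([.665,-.075]); m=(abs(q[:,0]-c[0])<.07)&(abs(q[:,1]-c[1])<.1)&(q[:,2]>.012)&(q[:,2]<.03)
    q=q[m]; rc=cv2.minAreaRect((q[:,:2]*1000).astype(np.float32)); print('spike',nm,len(q),np.round(rc[0],1),np.round(rc[1],1),round(rc[2],1),'z',np.percentile(q[:,2],[50,90]).round(4))
    l=np.radians(rc[2]); 
    if rc[1][1]>rc[1][0]: l+=np.pi/2
    u=np.array([np.cos(l),np.sin(l)]); s=(q[:,:2]-np.array(rc[0])/1000)@u; w=(q[:,:2]-np.array(rc[0])/1000)@np.array([-u[1],u[0]])
    print('  dir',np.degrees(l).round(1))
    for a in np.arange(-.08,.08,.02):
        k=(s>=a)&(s<a+.02); print('  ',a.round(2),k.sum(),np.ptp(w[k]).round(4) if k.any() else 0, np.median(w[k]).round(4) if k.any() else 0)
im=T["frame"][130:270,200:360,::-1]; cv2.imwrite("pics/crop.png",cv2.resize(im,None,fx=5,fy=4.2857,interpolation=cv2.INTER_CUBIC))
E
```

```text
bs top 91 [ 0.4365 -0.004 ] -13.0 rms 0.0011 medz 0.0665
bs side 89 [ 0.437  -0.0055] -12.8 rms 0.0022 medz 0.0653
sqh top 102 [0.5576 0.1394] -1.2 rms 0.0012 medz 0.0719
sqh side 86 [0.5576 0.1376] -0.9 rms 0.0025 medz 0.0714
table z 0.0016
spike top 341 [680.8 -72.8] [ 21.9 149.4] 15.6 z [0.0201 0.0242]
  dir 105.6
   -0.08 39 0.0204 0.0013
   -0.06 48 0.0219 -0.0001
   -0.04 47 0.0192 -0.0003
   -0.02 51 0.0205 0.0003
   0.0 50 0.0215 0.0007
   0.02 53 0.0198 0.0026
   0.04 37 0.0166 0.0012
   0.06 16 0.0104 0.0009
table z 0.0029
spike side 286 [680.7 -76.5] [ 23.4 151.5] 16.4 z [0.0198 0.0232]
  dir 106.4
   -0.08 41 0.0224 0.0005
   -0.06 47 0.0228 0.0017
   -0.04 43 0.0205 0.003
   -0.02 39 0.0193 0.0016
   0.0 39 0.0228 0.0028
   0.02 40 0.0213 0.0007
   0.04 26 0.0187 0.0003
   0.06 11 0.0146 -0.001
```

View pics/crop.png

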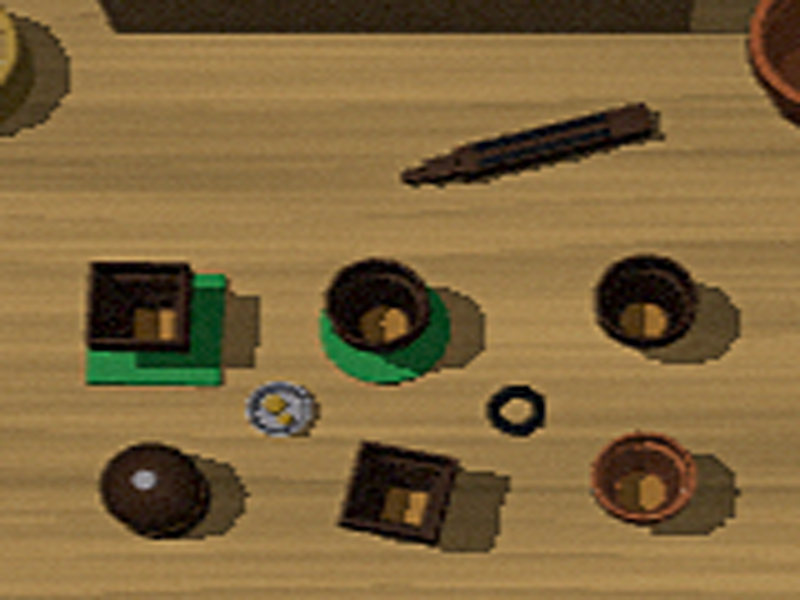

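The spike's point faces +y (left end, crop px 405,175), and its yaw is about 106°. Both views agree within 2–4 mm, and the heights match the text (about 66, 72 and 20 mm). I'll start moving now.

Emit:
arm_command:
  series: "0 0 0 0 0 -0.125; 0 0 0 0 0 -0.125; 0 0 0 0 0 -0.125; -0.017 -0.037 0 0 0 0; -0.017 -0.037 0 0 0 0; -0.017 -0.037 0 0 0 0; -0.017 -0.037 0 0 0 0; -0.017 -0.037 0 0 0 0; -0.017 -0.037 0 0 0 0; -0.017 -0.037 0 0 0 0; -0.017 -0.037 0 0 0 0; -0.017 -0.037 0 0 0 0; -0.017 -0.037 0 0 0 0; -0.017 -0.037 0 0 0 0; -0.017 -0.037 0 0 0 0; -0.017 -0.037 0 0 0 0; -0.017 -0.037 0 0 0 0; -0.017 -0.037 0 0 0 0; -0.017 -0.037 0 0 0 0; -0.017 -0.037 0 0 0 0"
  fingers: 0

```text
t: 1.77
tool_pos: [0.5273, -0.026, 0.2482]
tcp_rot: [0.0, -3.141, -0.0]
ft_force: [0.6, -0.7, -0.6]
width: 0.0855
gripper_force: 0.0
```

Emit:
arm_command:
  series: "-0.0085 -0.029 0 0 0 0; -0.0085 -0.029 0 0 0 0; -0.0085 -0.029 0 0 0 0; -0.0085 -0.028 0 0 0 0; 0 0 0.03 0 0 0; 0 0 0.035 0 0 0; 0 0 0.035 0 0 0; 0 0 0.03 0 0 0; 0 0 0.02 0 0 0; 0 0 0.015 0 0 0; 0 0 0.012 0 0 0; 0 0 0.009 0 0 0; 0 0 0 0 0 0; 0 0 0 0 0 0"

```text
t: 2.93
tool_pos: [0.5612, -0.1392, 0.0624]
tcp_rot: [0.0, -3.142, 0.0]
ft_force: [-0.1, -0.1, 0.7]
width: 0.0853
gripper_force: 0.0
```

```bash
cat > snap.py <<'E'
import sys,cv2,numpy as np
from station import *
from h import *
# usage: snap.py tag cam x y z  -> crop about a world point
tag,cam,x,y,z=sys.argv[1],sys.argv[2],*map(float,sys.argv[3:6]); sz=int(sys.argv[6]) if len(sys.argv)>6 else 50
g=grab_frame(cam); np.savez(f"{tag}.npz",**g)
p=cv2.projectPoints(np.array([[x,y,z]]),g["rvec"],np.ravel(g["tvec"]),g["mtx"],None)[0].ravel().astype(int); print(p)
u0,v0=max(0,p[0]-sz),max(0,p[1]-sz)
im=g["frame"][v0:v0+2*sz,u0:u0+2*sz,::-1]; cv2.imwrite(f"pics/{tag}.png",cv2.resize(im,(600,600),interpolation=cv2.INTER_CUBIC))
E
python3 snap.py grip1 side 0.562 -0.141 0.06 40
```

```text
[368 242]
```

View pics/grip1.png

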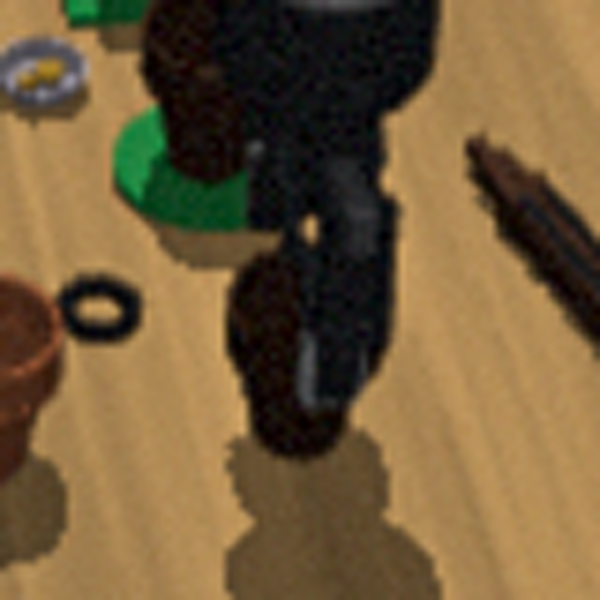

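The shade stands between the fingers, centred to within a few mm; the near fingertip is at crop (325,405). I'll get the tip height from the depth map.

```bash
python3 - <<'E'
from h import *
q=cloud(load("grip1.npz")).reshape(-1,3)
q=q[(abs(q[:,0]-.56)<.03)&(q[:,1]<-.178)&(q[:,1]>-.21)&(q[:,2]>.02)&(q[:,2]<.15)]
print(len(q),q[:,2].min(),np.percentile(q[:,2],[1,3,10]).round(4),np.median(q[q[:,2]<.09],0).round(4),np.ptp(q[q[:,2]<.09][:,0]))
E
```

```text
176 0.059155044384716915 [0.0609 0.0642 0.0719] [ 0.5583 -0.1925  0.0775] 0.02296314122102172
```

Emit:
arm_command:
  series: "0 0 0 0 0 0; 0 0 0 0 0 0; 0 0 0 0 0 0; 0 0 0 0 0 0; 0 0 0 0 0 0; 0 0 0 0 0 0"
  fingers: 255

```text
t: 3.48
tool_pos: [0.5622, -0.1393, 0.064]
tcp_rot: [-0.0, 3.139, -0.0]
ft_force: [-1.1, 0.8, 7.2]
width: 0.0564
gripper_force: 62.2
```

Emit:
arm_command:
  series: "0 0 -0.02 0 0 0; 0 0 -0.035 0 0 0; 0 0 -0.035 0 0 0; 0 0.02 -0.01 0 0 0; 0 0.035 0 0 0 0; 0.001 0.035 0 0 0 0; 0.001 0.0275 0 0 0 0; 0.001 0.02 0 0 0 0; 0.001 0.01 0 0 0 0; 0 0 0 0 0 0; 0 0 0 0 0 0"

```text
t: 4.4
tool_pos: [0.5571, 0.0077, 0.1625]
tcp_rot: [-0.0, 3.141, -0.001]
ft_force: [0.5, -1.0, -1.4]
width: 0.0564
gripper_force: 64.2
```

```bash
python3 snap.py lift1 top 0.56 0.008 0.12 45; python3 - <<'E'
from h import *
q=cloud(load("lift1.npz")).reshape(-1,3)
q=q[(np.hypot(q[:,0]-.558,q[:,1]-.008)<.06)]
for a,b in((.06,.08),(.095,.13),(.13,.155),(.155,.17)):
    t=q[(q[:,2]>a)&(q[:,2]<b)]; print(a,len(t),t.mean(0).round(4) if len(t) else 0)
E
```

```text
[273 194]
0.06 45 [ 0.5397 -0.003   0.0699]
0.095 61 [0.5608 0.0026 0.1053]
0.13 22 [ 0.539  -0.0083  0.1472]
0.155 37 [ 0.539  -0.0109  0.1625]
```

View pics/lift1.png

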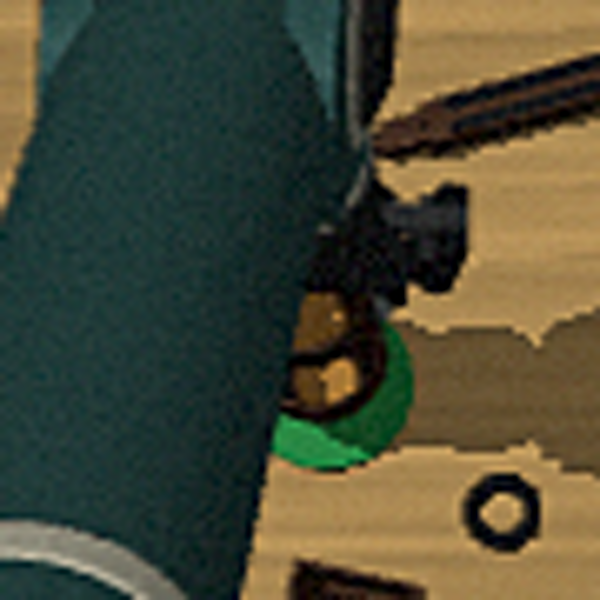

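The top camera shows the shade lifted over the round holder (crop 330,350), with the arm hiding part of it. Its position agrees with the numbers, so I'll lower it.

Emit:
arm_command:
  series: "-0.001 0 0.015 0 0 0; 0 0 0.012 0 0 0; 0 0 0.008 0 0 0; 0 0 0.008 0 0 0; 0 0 0.007 0 0 0; 0 0 0.006 0 0 0; 0 0 0.005 0 0 0; 0 0 0.003 0 0 0; 0 0 0 0 0 0; 0 0 0 0 0 0"

```text
t: 5.28
tool_pos: [0.5582, 0.0085, 0.0983]
tcp_rot: [-0.0, 3.141, -0.0]
ft_force: [-0.3, -0.4, -0.3]
width: 0.0564
gripper_force: 64.2
```

Emit:
arm_command:
  series: "0 0 0.002 0 0 0; 0 0 0.002 0 0 0; 0 0 0.002 0 0 0; 0 0 0 0 0 0"

```text
t: 5.62
tool_pos: [0.5586, 0.0084, 0.0942]
tcp_rot: [-0.0, 3.141, 0.001]
ft_force: [-5.0, -0.9, 14.1]
width: 0.0558
gripper_force: 65.4
```

Emit:
arm_command:
  series: "0 0 0 0 0 0; 0 0 0 0 0 0; 0 0 0 0 0 0; 0 0 -0.01 0 0 0; 0 0 -0.025 0 0 0; 0 0 -0.035 0 0 0; 0 0 -0.02 0 0 0; 0.025 -0.032 0 0 0 0; 0.025 -0.032 0 0 0 0; 0.025 -0.032 0 0 0 0; 0.025 -0.032 0 0 0 0; 0.0125 -0.0195 0 0 0 0; 0 0 0 0 0 0; 0 0 0 0 0 0"
  fingers: 0

```text
t: 6.78
tool_pos: [0.4453, -0.1402, 0.1831]
tcp_rot: [0.005, 3.14, 0.0]
ft_force: [0.7, 0.6, 0.4]
width: 0.0856
gripper_force: 0.0
```

```bash
cat > rim.py <<'E'
import sys
from station import *
from h import *
# rim.py tag x y zmin zmax : points in a height band near a place, both views
tag,x,y,a,b=sys.argv[1],*map(float,sys.argv[2:6])
for n in("top","side"):
    g=grab_frame(n); np.savez(f"{tag}_{n}.npz",**g)
    q=cloud(g).reshape(-1,3); q=q[(np.hypot(q[:,0]-x,q[:,1]-y)<.05)&(q[:,2]>a)&(q[:,2]<b)]
    if len(q)<10: print(n,len(q)); continue
    t=q[q[:,2]>np.percentile(q[:,2],97)-.008]; c,r=circ(t[:,:2])
    A=np.c_[t[:,:2]-c,np.ones(len(t))]; s=np.linalg.lstsq(A,t[:,2],rcond=None)[0]
    print(n,len(t),"z97",np.percentile(q[:,2],97).round(4),"median rim z",np.median(t[:,2]).round(4),"circ",c.round(4),r.round(4),"tilt",s[:2].round(3))
E
python3 rim.py nest1 .558 .008 .05 .16; python3 -c "
from station import *; print(observe()['tool_pos'])"
```

```text
top 80 z97 0.0983 median rim z 0.0953 circ [0.5588 0.0083] 0.0274 tilt [ 0.002 -0.   ]
side 118 z97 0.0972 median rim z 0.0938 circ [0.5588 0.0064] 0.0276 tilt [ 0.019 -0.014]
[ 0.44643987 -0.13833286  0.18273283]
```

Brown round is home: its rim reads about 96 mm, it is level, and its centre is within 1 mm of the holder. Next is copper.

Emit:
arm_command:
  series: "0 0 0.025 0 0 0; 0 0 0.035 0 0 0; 0 0 0.025 0 0 0; 0 0 0.018 0 0 0; 0 0 0.012 0 0 0; 0 0 0.0055 0 0 0; 0 0 0 0 0 0; 0 0 0 0 0 0"

```text
t: 7.55
tool_pos: [0.4463, -0.1385, 0.0619]
tcp_rot: [-0.002, 3.141, 0.0]
ft_force: [-0.2, -0.2, 1.6]
width: 0.0853
gripper_force: 0.0
```

Emit:
arm_command:
  series: "0 0 0 0 0 0; 0 0 0 0 0 0; 0 0 0 0 0 0; 0 0 0 0 0 0; 0 0 0 0 0 0; 0 0 0 0 0 0"
  fingers: 255

```text
t: 8.05
tool_pos: [0.4467, -0.1391, 0.0633]
tcp_rot: [-0.0, 3.139, 0.0]
ft_force: [-1.6, 1.1, 9.5]
width: 0.0556
gripper_force: 61.9
```

Emit:
arm_command:
  series: "0 0 -0.02 0 0 0; 0 0 -0.035 0 0 0; 0 0 -0.035 0 0 0; 0 0 -0.03 0 0 0; -0.015 0.02 -0.005 0 0 0; -0.028 0.036 0 0 0 0; -0.028 0.036 0 0 0 0; -0.025 0.0325 0 0 0 0; -0.017 0.022 0 0 0 0; 0 0 0 0 0 0; 0 0 0 0 0 0"

```text
t: 8.97
tool_pos: [0.5541, 0.003, 0.1868]
tcp_rot: [-0.006, 3.141, 0.0]
ft_force: [-0.3, -0.4, -1.6]
width: 0.0555
gripper_force: 64.7
```

```bash
python3 snap.py lift2 side 0.559 0.008 0.12 45; python3 -c "
from station import *; print(observe()['tool_pos'])"
```

```text
[357 191]
[0.5533422  0.00125578 0.1867699 ]
```

View pics/lift2.png

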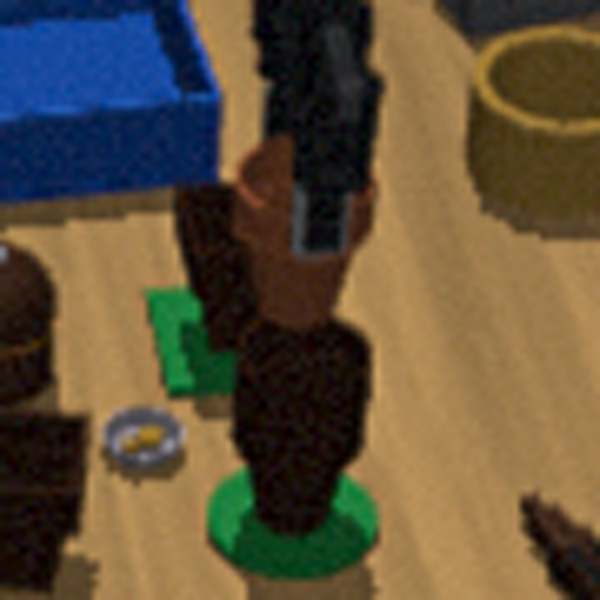

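Copper is held upright above the nest (foot at crop (300,325), brown rim around (303,340)). Two diagonal rows were clipped, so I'll correct about 6 mm in each axis before lowering.

Emit:
arm_command:
  series: "-0.0055 0.006 0 0 0 0; 0 0 0 0 0 0; 0 0 0.015 0 0 0; 0 0 0.012 0 0 0; 0 0 0.008 0 0 0; 0 0 0.008 0 0 0; 0 0 0.007 0 0 0; 0 0 0.006 0 0 0; 0 0 0.005 0 0 0; 0 0 0.003 0 0 0; 0 0 0 0 0 0; 0 0 0 0 0 0"

```text
t: 10.02
tool_pos: [0.5594, 0.0072, 0.1228]
tcp_rot: [-0.0, 3.141, -0.0]
ft_force: [-0.3, -0.3, -0.3]
width: 0.0559
gripper_force: 64.7
```

Emit:
arm_command:
  series: "0 0 0.002 0 0 0; 0 0 0.002 0 0 0; 0 0 0.0015 0 0 0; 0 0 0.0015 0 0 0; 0 0 0 0 0 0; 0 0 0 0 0 0"

```text
t: 10.52
tool_pos: [0.5596, 0.0071, 0.1174]
tcp_rot: [-0.0, 3.141, 0.001]
ft_force: [-3.6, -0.5, 11.3]
width: 0.0556
gripper_force: 65.8
```

Emit:
arm_command:
  series: "0 0 0 0 0 0; 0 0 0 0 0 0; 0 0 0 0 0 0; 0 0 -0.01 0 0 0; 0 0 -0.025 0 0 0; 0 0 -0.035 0 0 0; 0 0 -0.01 0 0 0; 0.035 -0.003 0 0 0 0; 0.035 -0.003 0 0 0 0; 0.035 -0.003 0 0 0 0; 0.0178 -0.003 0 0 0 0; 0 0 0 0 0 0.1125; 0 0 0 0 0 0.1125; 0 0 0 0 0 0; 0 0 0 0 0 0"
  fingers: 0

```text
t: 11.77
tool_pos: [0.4367, -0.0048, 0.1962]
tcp_rot: [0.347, 3.121, 0.0]
ft_force: [0.2, 0.6, 0.8]
width: 0.0854
gripper_force: 0.0
```

```bash
python3 rim.py nest2 .558 .008 .05 .16; cat > st.py <<'E'
from station import *
import numpy as np
from scipy.spatial.transform import Rotation as R
s=observe(); m=R.from_rotvec(s["tcp_rot"]).as_matrix(); print(np.round(s["tool_pos"],4),"tool y at",np.degrees(np.arctan2(m[1,1],m[0,1])).round(2),"t",s["t"],"w",s["width"],"q",np.round(s["joint_positions"],2))
E
python3 st.py
```

```text
top 0
side 115 z97 0.1207 median rim z 0.1179 circ [0.5593 0.0056] 0.0274 tilt [ 0.013 -0.008]
[ 0.4366 -0.0047  0.1959] tool y at 77.28 t 11.8667 w 0.08544411163451267 q [-0.38  0.18  0.35  2.17 -0.08  0.81  1.37]
```

Copper is home: its side-view rim is 23.5 mm above the brown one's, with almost no tilt. Next I grip the brown square.

Emit:
arm_command:
  series: "0 0 0.025 0 0 0; 0 0 0.035 0 0 0; 0 0 0.032 0 0 0; 0 0 0.022 0 0 0; 0 0 0.013 0 0 0; 0 0 0.007 0 0 0; 0 0 0 0 0 0; 0 0 0 0 0 0"

```text
t: 12.53
tool_pos: [0.4367, -0.0049, 0.0619]
tcp_rot: [-0.352, -3.122, 0.0]
ft_force: [-0.1, -0.9, 1.0]
width: 0.0854
gripper_force: 0.0
```

Emit:
arm_command:
  series: "0 0 0 0 0 0; 0 0 0 0 0 0; 0 0 0 0 0 0; 0 0 0 0 0 0; 0 0 0 0 0 0; 0 0 0 0 0 0"
  fingers: 255

```text
t: 13.03
tool_pos: [0.4373, -0.0047, 0.063]
tcp_rot: [0.352, 3.12, 0.001]
ft_force: [-1.6, -0.1, 7.9]
width: 0.0525
gripper_force: 61.5
```

Emit:
arm_command:
  series: "0 0 -0.02 0 0 0; 0 0 -0.035 0 0 0; 0 0 -0.035 0 0 0; 0 0 -0.035 0 0 0; 0 0 0 0 0 -0.103; 0 0 0 0 0 -0.103; -0.0236 0.0291 0 0 0 0; -0.0236 0.0291 0 0 0 0; -0.0236 0.0291 0 0 0 0; -0.0236 0.0291 0 0 0 0; -0.0158 0.0196 0 0 0 0; -0.008 0.0096 0 0 0 0; 0 0 0 0 0 0; 0 0 0 0 0 0; 0 0 0 0 0 0"

```text
t: 14.28
tool_pos: [0.5564, 0.1368, 0.1868]
tcp_rot: [-0.032, -3.14, 0.001]
ft_force: [0.2, -0.8, -1.5]
width: 0.0524
gripper_force: 64.2
```

```bash
python3 st.py; python3 snap.py lift3 side 0.558 0.139 0.1 45
```

```text
[0.5564 0.1368 0.1868] tool y at 88.82 t 14.2833 w 0.05235537493706316 q [-0.51  0.41  0.27  1.86 -0.14  0.88  1.37]
[348 170]
```

View pics/lift3.png

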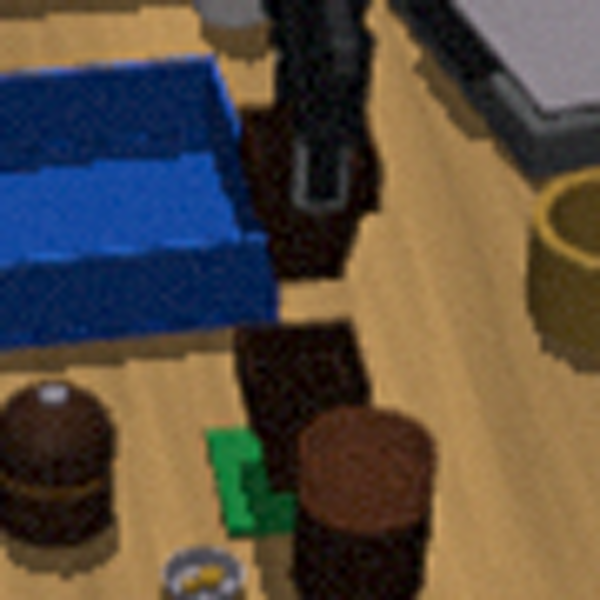

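The square is held parallel above its holder (foot at crop (310,275), holder rim at (300,325)), and the copper stack is intact. I'll trim 1.5 mm and lower it.

Emit:
arm_command:
  series: "-0.0015 0.0015 0.02 0 0 0; 0 0 0.02 0 0 0; 0 0 0.01 0 0 0; 0 0 0 0 0 0; 0 0 0 0 0 0"

```text
t: 14.75
tool_pos: [0.5585, 0.1391, 0.1368]
tcp_rot: [-0.031, -3.141, 0.001]
ft_force: [0.7, -0.4, -1.0]
width: 0.0529
gripper_force: 64.1
```

Emit:
arm_command:
  series: "0 0 0.008 0 0 0; 0 0 0.008 0 0 0; 0 0 0.007 0 0 0; 0 0 0.006 0 0 0; 0 0 0.005 0 0 0; 0 0 0.003 0 0 0; 0 0 0 0 0 0; 0 0 0.002 0 0 0; 0 0 0.0015 0 0 0; 0 0 0.0015 0 0 0; 0 0 0 0 0 0; 0 0 0 0 0 0"

```text
t: 15.75
tool_pos: [0.5589, 0.14, 0.0949]
tcp_rot: [0.03, 3.141, 0.0]
ft_force: [-0.1, 0.4, -0.2]
width: 0.0523
gripper_force: 64.1
```

Emit:
arm_command:
  series: "0 0 0.0015 0 0 0; 0 0 0.0015 0 0 0; 0 0 0.001 0 0 0; 0 0 0 0 0 0; 0 0 0 0 0 0"

```text
t: 16.17
tool_pos: [0.5593, 0.1401, 0.0931]
tcp_rot: [0.03, 3.141, 0.001]
ft_force: [-6.3, -1.5, 17.2]
width: 0.0525
gripper_force: 66.3
```

Emit:
arm_command:
  series: "0 0 0 0 0 0; 0 0 0 0 0 0; 0 0 0 0 0 0; 0 0 -0.01 0 0 0; 0 0 -0.025 0 0 0; 0 0 -0.035 0 0 0; 0 0 -0.015 0 0 0; 0.035 -0.003 0 0 0 0; 0.035 -0.003 0 0 0 0; 0.03 -0.003 0 0 0 0; 0.0143 -0.0017 0 0 0 0; 0 0 0 0 0 0; 0 0 0 0 0 0"
  fingers: 0

```text
t: 17.25
tool_pos: [0.4447, 0.1317, 0.1766]
tcp_rot: [0.029, 3.14, 0.001]
ft_force: [0.5, 0.3, -0.2]
width: 0.0857
gripper_force: 0.0
```

```bash
python3 st.py; python3 rim.py nest3 .558 .139 .05 .15; python3 - <<'E'
from h import *
from scipy.optimize import least_squares
for n in("top0","side0"):
    q=cloud(load(n+".npz")).reshape(-1,3); q=q[(np.hypot(q[:,0]-.444,q[:,1]-.13)<.045)&(q[:,2]>.012)]
    r=least_squares(lambda p:np.where(q[:,2]<.044,np.hypot(q[:,0]-p[0],q[:,1]-p[1])-.028,np.sqrt((q[:,0]-p[0])**2+(q[:,1]-p[1])**2+((q[:,2]-.046)*1.4)**2)-.028),[.444,.13],loss="soft_l1",f_scale=.002); print(n,r.x.round(4),len(q))
E
```

```text
[0.4447 0.1317 0.1766] tool y at 88.95 t 17.25 w 0.08566212137755737 q [-0.59  0.25  0.27  2.13 -0.09  0.77  1.29]
top 71 z97 0.0991 median rim z 0.0959 circ [0.5589 0.1382] 0.0279 tilt [ 0.02  -0.053]
side 111 z97 0.098 median rim z 0.0943 circ [0.5582 0.138 ] 0.0298 tilt [-0.002 -0.015]
top0 [0.4442 0.1336] 368
side0 [0.4441 0.1334] 344
```

The square is home (rim at about 96 mm). Next is the domed lamp, refitted at (0.444, 0.1335).

Emit:
arm_command:
  series: "0 0.002 0.025 0 0 0; 0 0 0.035 0 0 0; 0 0 0.035 0 0 0; 0 0 0.025 0 0 0; 0 0 0.015 0 0 0; 0 0 0.0115 0 0 0; 0 0 0 0 0 0; 0 0 0 0 0 0"

```text
t: 18.02
tool_pos: [0.4452, 0.1332, 0.0286]
tcp_rot: [-0.031, -3.141, 0.001]
ft_force: [0.5, 0.2, -0.3]
width: 0.0852
gripper_force: 0.0
```

Emit:
arm_command:
  series: "0 0 0 0 0 0; 0 0 0 0 0 0; 0 0 0 0 0 0; 0 0 0 0 0 0; 0 0 0 0 0 0; 0 0 0 0 0 0"
  fingers: 255

```text
t: 18.52
tool_pos: [0.4453, 0.1336, 0.0306]
tcp_rot: [0.03, 3.139, 0.002]
ft_force: [-0.2, -0.8, 5.1]
width: 0.0544
gripper_force: 62.8
```

Emit:
arm_command:
  series: "0 0 -0.02 0 0 0; 0 0 -0.035 0 0 0; 0 0 -0.03 0 0 0; -0.006 0.03 0 0 0 0; -0.006 0.036 0 0 0 0; -0.006 0.036 0 0 0 0; -0.006 0.036 0 0 0 0; -0.006 0.036 0 0 0 0; -0.006 0.025 0 0 0 0; 0 0.015 0 0 0 0; 0 0 0 0 0 0; 0 0 0.02 0 0 0; 0 0 0.02 0 0 0; 0 0 0.016 0 0 0; 0 0 0.01 0 0 0; 0 0 0.006 0 0 0; 0 0 0 0 0 0; 0 0 0 0 0 0"

```text
t: 20.02
tool_pos: [0.4848, 0.3463, 0.0428]
tcp_rot: [0.031, 3.141, 0.0]
ft_force: [-0.1, -0.4, -0.7]
width: 0.0541
gripper_force: 63.9
```

Emit:
arm_command:
  series: "0 0 0.003 0 0 0; 0 0 0.0025 0 0 0; 0 0 0.0015 0 0 0; 0 0 0.001 0 0 0; 0 0 0 0 0 0; 0 0 0 0 0 0"

```text
t: 20.52
tool_pos: [0.4847, 0.3469, 0.0357]
tcp_rot: [0.03, 3.141, 0.001]
ft_force: [-2.7, -0.8, 8.1]
width: 0.0544
gripper_force: 64.9
```

Emit:
arm_command:
  series: "0 0 0 0 0 0; 0 0 0 0 0 0; 0 0 0 0 0 0; 0 0 -0.015 0 0 0; 0 0 -0.03 0 0 0; 0 0 -0.038 0 0 0; 0 0 -0.038 0 0 0; 0 0 -0.034 0 0 0; 0 0 0 0 0 0"
  fingers: 0

```text
t: 21.27
tool_pos: [0.488, 0.3491, 0.1967]
tcp_rot: [0.03, 3.132, 0.013]
ft_force: [1.4, 0.7, 0.4]
width: 0.0853
gripper_force: 0.0
```

Emit:
arm_command:
  series: "-0.0173 -0.0358 0 0 0 0; -0.0173 -0.0358 0 0 0 0; -0.0173 -0.0358 0 0 0 0; -0.0173 -0.0358 0 0 0 0; -0.0173 -0.0358 0 0 0 0; -0.0173 -0.0358 0 0 0 0; -0.0173 -0.0358 0 0 0 0; -0.0173 -0.0358 0 0 0 0; -0.0173 -0.0358 0 0 0 0; -0.0173 -0.0358 0 0 0 0; -0.0173 -0.0358 0 0 0 0; -0.0173 -0.0358 0 0 0 0; 0 0 0 0 0 0; 0 0 0 0 0 0"
  fingers: 90

```text
t: 22.43
tool_pos: [0.6839, -0.0908, 0.1885]
tcp_rot: [-0.039, -3.141, 0.003]
ft_force: [0.7, 1.3, -0.4]
width: 0.0553
gripper_force: 0.0
```

Emit:
arm_command:
  series: "0 0 0 0 0 0.116; 0 0 0 0 0 0.116; 0 0 0 0 0 0.116; 0 0 0 0 0 0.116; 0 0 0 0 0 0.116; 0 0 0 0 0 0.116; 0 0 0 0 0 0.116; 0 0 0 0 0 0.116; 0 0 0 0 0 0.116; 0 0 0 0 0 0.116; 0 0 0 0 0 0.116; 0 0 0 0 0 0; 0 0 0 0 0 0; 0 0 0 0 0 0"

```text
t: 23.6
tool_pos: [0.6838, -0.0854, 0.1891]
tcp_rot: [-1.889, -2.509, -0.001]
ft_force: [0.5, -1.0, -0.4]
width: 0.055
gripper_force: 0.0
```

```bash
python3 st.py; python3 rim.py dome .485 .347 .015 .1; python3 rim.py nest4 .558 .139 .05 .15; python3 - <<'E'
from h import *
for n in("top0","side0"):
    q=cloud(load(n+".npz")).reshape(-1,3); q=q[(abs(q[:,1]+.08)<.08)&(q[:,2]>.05)&(q[:,0]>.6)&(q[:,0]<.9)]; print(n,"box front x",np.percentile(q[:,0],[0,1,5]).round(3))
E
python3 snap.py all top 0.5 0.1 0.05 150
```

```text
[ 0.6838 -0.0854  0.1891] tool y at 16.06 t 23.6 w 0.055033006943378183 q [-0.35  0.66  0.64  1.58 -0.43  1.05  0.69]
top 7
side 80 z97 0.0709 median rim z 0.0669 circ [0.4816 0.339 ] 0.0152 tilt [-0.03   0.078]
top 0
side 101 z97 0.0982 median rim z 0.0948 circ [0.5585 0.1377] 0.0295 tilt [-0.01  -0.011]
top0 box front x [0.765 0.767 0.768]
side0 box front x [0.766 0.767 0.768]
[241 222]
```

View pics/all.png

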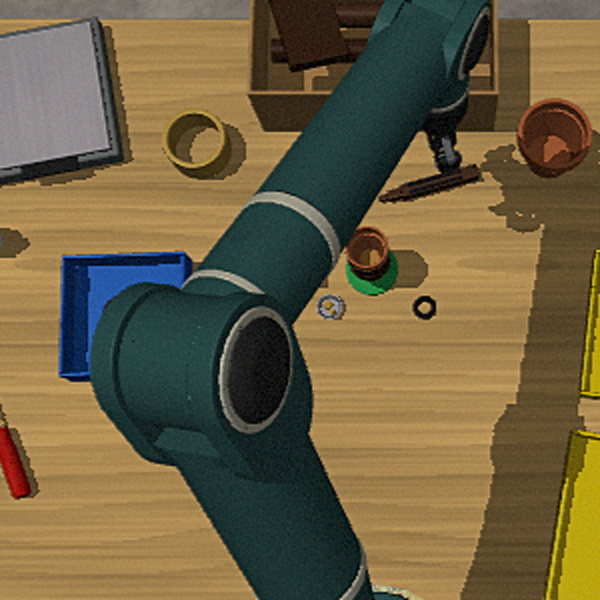

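The dome stands in the crate (top at 71 mm, as expected). In the top view the gripper is over the spike near crop (445,160), clear of the box front, which is at x = 0.765. I'll go down.

Emit:
arm_command:
  series: "0 0 0.025 0 0 0; 0 0 0.035 0 0 0; 0 0 0.035 0 0 0; 0 0 0.03 0 0 0; 0 0 0.02 0 0 0; 0 0 0.013 0 0 0; 0 0 0.01 0 0 0; 0 0 0 0 0 0; 0 0 0 0 0 0"

```text
t: 24.6
tool_pos: [0.6844, -0.087, 0.0219]
tcp_rot: [1.894, 2.505, 0.001]
ft_force: [0.2, -0.6, 0.2]
width: 0.0555
gripper_force: 0.0
```

Emit:
arm_command:
  series: "0 0 0 0 0 0; 0 0 0 0 0 0; 0 0 0 0 0 0; 0 0 0 0 0 0; 0 0 0 0 0 0; 0 0 0 0 0 0; 0 0 0 0 0 0; 0 0 0 0 0 0"
  fingers: 255

```text
t: 25.27
tool_pos: [0.6851, -0.0868, 0.023]
tcp_rot: [1.893, 2.504, 0.003]
ft_force: [-0.5, 1.1, 5.9]
width: 0.0183
gripper_force: 62.0
```

Emit:
arm_command:
  series: "0 0 -0.02 0 0 0; 0 0 -0.035 0 0 0; 0 0 -0.035 0 0 0; 0 0 -0.035 0 0 0; 0 0 -0.035 0 0 0; 0 0 0 0 0 0; 0 0 0 0 0 0"

```text
t: 25.85
tool_pos: [0.6852, -0.0869, 0.1842]
tcp_rot: [1.892, 2.503, 0.005]
ft_force: [-0.4, 0.4, -0.9]
width: 0.0183
gripper_force: 61.2
```

```bash
python3 st.py; python3 snap.py sp side 0.684 -0.086 0.16 60
```

```text
[ 0.6852 -0.0869  0.1842] tool y at 15.82 t 25.85 w 0.01832922002218925 q [-0.35  0.66  0.64  1.58 -0.44  1.04  0.69]
[411 196]
```

View pics/sp.png

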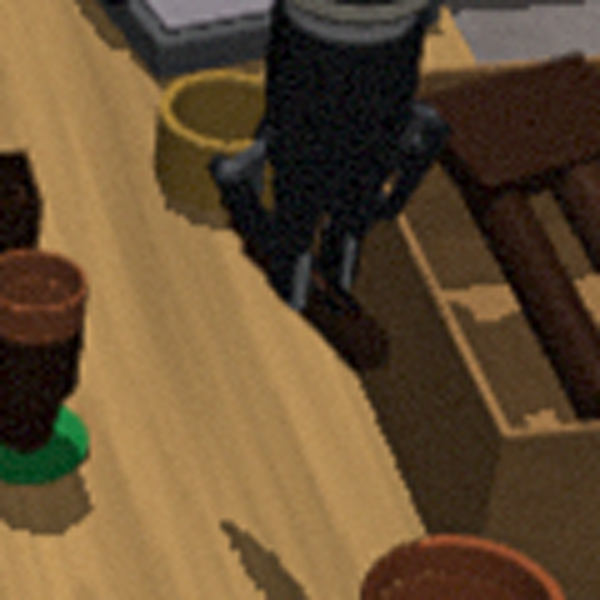

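The spike is lifted level in the jaws (crop (345,320)). I'll carry it to above the middle tray and then turn it.

Emit:
arm_command:
  series: "-0.0218 -0.0296 0 0 0 0; -0.0218 -0.0296 0 0 0 0; -0.0218 -0.0296 0 0 0 0; -0.0218 -0.0296 0 0 0 0; -0.0218 -0.0296 0 0 0 0; -0.0218 -0.0296 0 0 0 0; -0.0218 -0.0296 0 0 0 0; -0.0218 -0.0296 0 0 0 0; -0.0218 -0.0296 0 0 0 0; 0 0 0 0 0 0; 0 0 0 0 0 0"

```text
t: 26.82
tool_pos: [0.4782, -0.3498, 0.18]
tcp_rot: [-1.9, -2.498, 0.002]
ft_force: [-0.2, 0.3, -0.8]
width: 0.0183
gripper_force: 61.1
```

Emit:
arm_command:
  series: "0 0 0 0 0 -0.1162; 0 0 0 0 0 -0.1162; 0 0 0 0 0 -0.1162; 0 0 0 0 0 -0.1162; 0 0 0 0 0 -0.1162; 0 0 0 0 0 -0.1162; 0 0 0 0 0 -0.1162; 0 0 0 0 0 -0.1162; 0 0 0 0 0 -0.1162; 0 0 0 0 0 -0.1162; 0 0 0 0 0 0; 0 0 0 0 0 0; 0 0 0 0 0 0"

```text
t: 27.9
tool_pos: [0.4813, -0.3471, 0.1806]
tcp_rot: [-0.211, -3.133, -0.001]
ft_force: [-0.6, 0.3, 0.2]
width: 0.0183
gripper_force: 61.1
```

```bash
python3 st.py; python3 snap.py tr side 0.47 -0.347 0.08 65
```

```text
[ 0.4813 -0.3471  0.1806] tool y at 82.3 t 27.9 w 0.01832637699892663 q [ 0.26  0.47  0.4   1.83 -0.23  0.9   2.2 ]
[348 298]
```

View pics/tr.png

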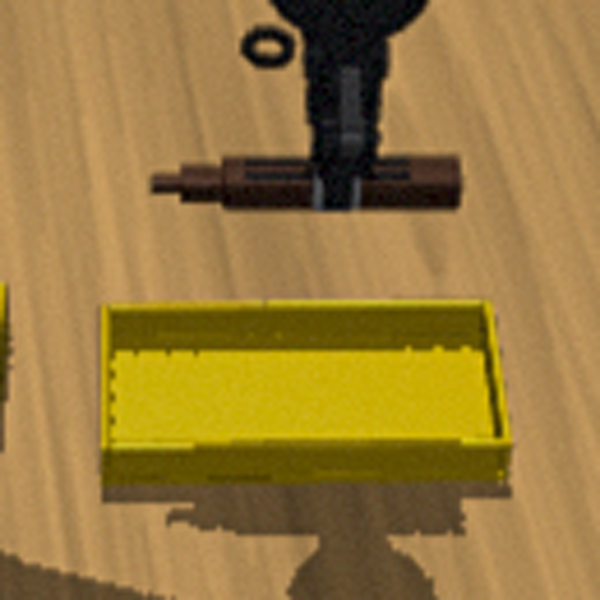

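The spike hangs level and parallel over the middle tray (spike crop x 150–460, tray 105–505). Lowering it now.

Emit:
arm_command:
  series: "0 0 0.025 0 0 0; 0 0 0.035 0 0 0; 0 0 0.03 0 0 0; 0 0 0.025 0 0 0; 0 0 0.018 0 0 0; 0 0 0.01 0 0 0; 0 0 0 0 0 0; 0 0 0.003 0 0 0; 0 0 0.0025 0 0 0; 0 0 0.0025 0 0 0; 0 0 0.001 0 0 0; 0 0 0 0 0 0; 0 0 0 0 0 0"

```text
t: 29.03
tool_pos: [0.4813, -0.3482, 0.0298]
tcp_rot: [0.209, 3.134, -0.0]
ft_force: [0.8, -0.0, -0.6]
width: 0.0183
gripper_force: 61.1
```

Emit:
arm_command:
  series: "0 0 0.0015 0 0 0; 0 0 0.001 0 0 0; 0 0 0.0005 0 0 0; 0 0 0 0 0 0; 0 0 0 0 0 0"

```text
t: 29.45
tool_pos: [0.4814, -0.3483, 0.0279]
tcp_rot: [0.209, 3.134, 0.001]
ft_force: [-3.0, 1.9, 11.3]
width: 0.0183
gripper_force: 62.8
```

Contact is at the expected height. I'll open partly, since fingers fully open would hit the walls, then rise and back off.

Emit:
arm_command:
  series: "0 0 0 0 0 0; 0 0 0 0 0 0; 0 0 0 0 0 0; 0 0 -0.01 0 0 0; 0 0 -0.02 0 0 0; 0 0 -0.035 0 0 0; 0 0 -0.035 0 0 0; 0 0 -0.035 0 0 0; 0 0 -0.035 0 0 0; 0 0 -0.035 0 0 0; 0 0 -0.03 0 0 0; -0.035 0 0 0 0 0; -0.035 0 0 0 0 0; -0.035 0 0 0 0 0; -0.035 0 0 0 0 0; -0.035 0 0 0 0 0; -0.035 0 0 0 0 0; 0 0 0 0 0 0; 0 0 0 0 0 0"
  fingers: 150

```text
t: 31.03
tool_pos: [0.6903, -0.3749, 0.2594]
tcp_rot: [-0.205, -3.132, -0.001]
ft_force: [-0.2, 0.4, -0.5]
width: 0.0354
gripper_force: 0.0
```

```bash
python3 st.py; for a in "a .559 .008 .08 .16" "b .558 .139 .05 .15" "c .485 .347 .015 .1"; do python3 rim.py fin$a; done; python3 - <<'E'
from station import *
from h import *
for n in("top","side"):
    g=grab_frame(n); cv2.imwrite(f"pics/fin_{n}.png",g["frame"][:,:,::-1])
    P=cloud(g); f=g["frame"].astype(int); q=P[(f[...,1]<90)&np.isfinite(P[...,0])]
    q=q[(abs(q[:,0]-.47)<.1)&(abs(q[:,1]+.347)<.045)&(q[:,2]>.008)&(q[:,2]<.06)&True]
    print(n,len(q),np.percentile(q[:,2],[50,95]).round(4),cv2.minAreaRect((q[:,:2]*1000).astype(np.float32)))
E
```

```text
[ 0.6903 -0.3749  0.2594] tool y at 82.51 t 31.0333 w 0.03541919833801868 q [ 0.23  0.72  0.4   1.21 -0.28  1.27  2.07]
top 87 z97 0.1237 median rim z 0.1201 circ [0.5587 0.0074] 0.0272 tilt [ 0.005 -0.012]
side 115 z97 0.1211 median rim z 0.1179 circ [0.5597 0.0053] 0.0276 tilt [ 0.014 -0.014]
top 107 z97 0.0994 median rim z 0.0962 circ [0.5582 0.1403] 0.0293 tilt [ 0.026 -0.002]
side 106 z97 0.0978 median rim z 0.0947 circ [0.5593 0.1382] 0.0292 tilt [-0.005 -0.019]
top 140 z97 0.0732 median rim z 0.0687 circ [0.481  0.3457] 0.0138 tilt [-0.008  0.003]
side 62 z97 0.0724 median rim z 0.068 circ [0.4819 0.3383] 0.0147 tilt [0.009 0.037]
top 491 [0.024  0.0302] ((470.3460998535156, -347.1016540527344), (199.24786376953125, 89.55656433105469), 0.30301472544670105)
side 948 [0.0211 0.0283] ((470.28656005859375, -347.1905517578125), (89.86483001708984, 198.9263458251953), 89.87609100341797)
```

View pics/fin_side.png

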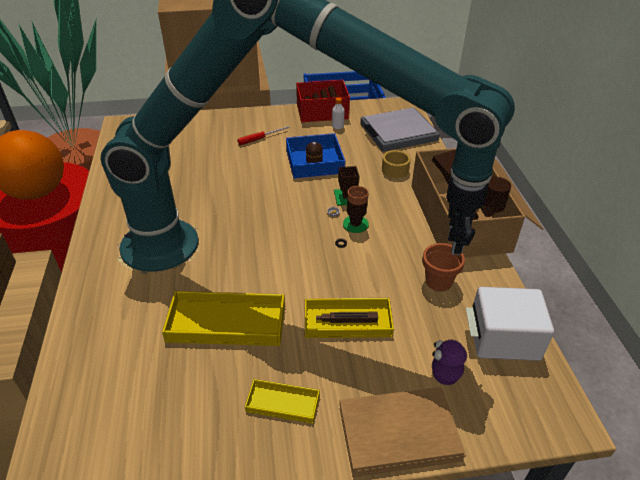

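View pics/fin_top.png

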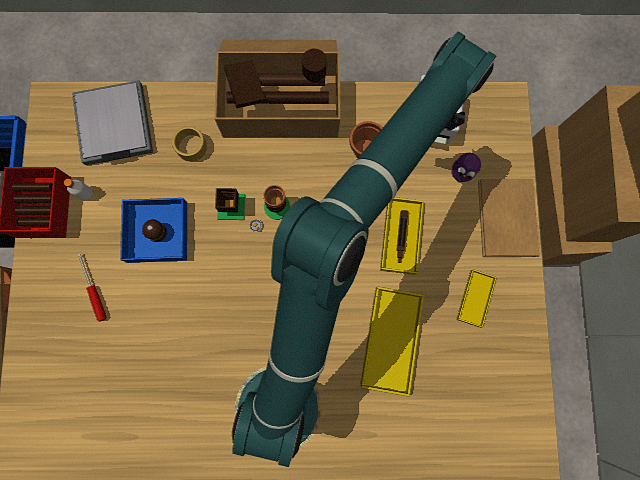

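The spike lies flat in the middle tray (side view (348,318), top view (402,237)). The copper and brown stack is at (357,205) and the square nest at (348,183), both at the right rim heights (120 and 96 mm) and level. The dome stands upright in the blue crate (315,150). The gripper touches nothing, so I'm handing in.

```bash
python3 -c "
from station import *; print(finish_job())"
```

```text
the job is handed in; nothing more can be done
None
```

The job is handed in at about 31 s: both round shades and the square shade are nested fully home and upright, the domed lamp stands in the blue crate, and the spike lies flat in the middle-sized yellow tray.

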